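# Slide the tall bottle home into the display rack

### The arm

A 6-joint arm with a two-finger parallel gripper is mounted at the origin on the work surface. World frame = base frame: x ahead of the robot, y to its left, z up, the work surface at z = 0. Lengths are in m, angles in rad, forces in N, time in s.
With the tool pointing down it reaches from about 0.35 to 0.85 m from the base axis. Payload 8.1 kg.
Tool frame: the origin (TCP) lies between the finger pads; the fingertips stand 11 mm ahead of it and the grasp point (between the pads) lies 8 mm behind it (robot.tips_ahead is the distance from the TCP to the fingertips, in m); z points along the fingers, y is the line along which they close (so a half turn about z gives the same grasp; the last joint's range is limited). The gripper opens to 93 mm and grips with 3 to 60 N. Pads are 15 mm wide; open, the fingers measure 128 mm over their backs; the gripper's body (75 mm by 188 mm) begins 65 mm behind the grasp point.
Start: joints at [-1.271, 0.13, 1.488, -0, 1.523, -0.085], TCP at [0.225, -0.556, 0.23] pointing down, gripper open.
Joint ranges: [-2.96, 2.96], [-0.89, 2.26], [0.02, 2.5], [-1.34, 4.48], [0, 2.73], [-2.66, 2.66]. Speed limits (rad/s): [2.39, 2.39, 2.79, 3.14, 3.14, 3.14].

### API

Orientations are given as a rotation vector (axis times angle).
In Python, from plant import robot gives the robot as it stands. The module is installed in compiled form; this text tells all that it offers.
- The arm moves only by the tool move_arm, never from a script. Its argument "deltas" is one flat list of numbers, 7 for each row, row after row: the shift along the tool's x, y, z in m, then the turn, a rotation vector about the tool's x, y, z in rad, then the opening, from 0 (shut) to 1 (fully open). A call has 1 to 12 rows; each row is the pose to reach, as a shift and turn from the pose commanded when the call began, along the tool's axes at that moment; what a row does not reach only later rows make up. A row lasts 1/8 s, in which the tool goes at most 62.5 mm and 10.7 degrees, less where a joint would pass 70% of its speed; a pose out of reach is approached as far as the arm can. A call with a gripper value outside its range is refused whole. The fingers move at their own pace and stop on an object; "squeeze" is the grip in N (left out, the last holds). Time passes only in rows, so rows that repeat a pose let the fingers close. It gives the time, the measured TCP pose, the force, the opening and the grip force at its end, in the units of the state.
- robot.read_state(): the state, without advancing time (a new reading comes with each control period).
- robot.read_camera(name): name is "side" or "top"; returns (picture, depth): 480x640x3 uint8, red, green, blue; 480x640 float32, m along the optical axis (not along the pixel's ray), 0 where there is no reading.
- robot.camera_model(name): a dict with "K" (3x3 intrinsics, pixels), "R" (3x3) and "t" (3): a world point X has camera coordinates R X + t. Camera axes: x right, y down, z forward; pixel columns grow to the right and rows downward; lengths in m; the calibration is good to about 2 mm. A picture is of the moment at which its call begins. camera_model takes no time and is no camera call.
- robot.close_job(): hands the job in; it is judged then, once.
Trained networks look in the newest picture that a camera, given by its name, has taken for a name from the list of things; names that differ only in an ending like _2 or _b are one class to them, and where a whole thing is asked for, a point or a joint stands for the part that bears it (a point fixed in the world has none). Each returns a list of dicts, best first, with "confidence" (0 to 1); they miss things now and then, are a little off and sometimes report something else, mostly with a low value. They report only what shows in the picture. A call takes as long as a camera call. They do not tell look-alikes from the thing itself.
- robot.recognise(camera, label): "uv" ([column, row] in pixels, amid what is visible of it).
The state is a dict: "t": time; "q": joint angles; "dq": joint speeds; "joint_torque": joint torques, N m; "tool_pos": TCP position; "orientation": TCP orientation; "force": force on the tool from outside, world axes, zero at the start; "wrist_torque": the same for the moment, N m; "opening": finger opening in m; "gripper_force": force on a finger pad.
Only numpy, scipy, OpenCV 4.12 (cv2) and the standard library are available. Lean on these libraries where they do the work, as an engineer would, in place of code of your own. Each camera call takes 0.05 s, during which the arm holds its last target. There are 200 camera calls.

### The job

Push the tall bottle along the counter into the empty bay of the wooden display rack, until it stands upright with its body right back against the rack's rail, then leave it there. Push it low so that it slides without tipping; do not lift or carry it, and leave the jars and all the other goods where they are.

Things in the scene. Friction and masses are not known exactly. Their poses are not given: they have to be found in the camera images.
- bottle: Tall narrow white bottle with paper label and orange cap, loose, standing before the rack's open side. 242 mm tall, 0.25 to 0.45 kg; body a cylinder 56 mm in diameter up to 75 mm, narrowing to 25 mm at 120 mm; long neck 24 mm, cap 30 mm in diameter. Origin: centre of its underside, z up. Pushed higher than 40 mm above the counter it may tip; the gripper's body, too, can knock against its upper part and tip it.
- rack: Low wooden rack, fixed: a rail on its far side (70 mm tall, 282 mm along y) and four dividers (45 mm tall, 12 mm thick) form three bays 78 mm wide, without a floor, open towards the robot's right. x points into the bays (mostly left), z up. Origin: on the counter, centre of the middle bay. Rail's near face at x = +28 mm; dividers reach from it to x = -25 mm; bay centres at y = -90, 0, +90 mm; a bottle fully home has x = 0.
- spot: Flat round cork-brown mark, 54 mm in diameter, 1 mm, no obstacle (things slide over it), on the counter in the empty bay (which of the three bays is empty varies; jars stand in the other two). Origin: its centre, at the place where the bottle's centre stands when fully home and in the middle of the bay.
- jar_a: Squat amber glass jar with steel lid, loose, standing in one of the rack's bays; 55 mm in diameter, 58 mm tall. Origin: centre of its underside. Leave alone.
- jar_b: Squat amber glass jar like the other one, in another bay of the rack; 55 mm in diameter, 58 mm tall. Origin: centre of its underside. Leave alone.
- short_bottle: Short white bottle with orange cap, loose, beyond the tall bottle; 52 mm in diameter, 120 mm tall. Origin: centre of its underside. Leave alone.
- tin: Metal can with paper label, loose, to the right on the counter; 70 mm in diameter, 100 mm tall. Origin: centre of its underside. Leave alone.
- bowl: Terracotta bowl, loose, at the far left; 120 mm in diameter, 50 mm tall. Origin: centre of its underside. Leave alone.
- scoop: Wooden-handled spoon lying flat on the counter to the right, loose, 200 mm long along its x. Origin: its middle, on the counter. Leave alone.
- carton: Cardboard carton, loose, to the left, 70 x 45 x 100 mm. Origin: centre of its underside. Leave alone.
There are look-alikes about, which are no part of the job. What is shaped like the bottle but pink, turquoise or yellow is not meant.

How it is judged:
At the end, for the whole second after the job is handed in: The bottle stands upright (within 0.06 rad) and still on the counter in the empty bay, its body within 6 mm of the rail and its centre within 17 mm of the mark's centre (true anywhere in the bay when it is back against the rail); every other loose thing is within 20 mm of where it started (horizontal distance between bottle and spot below 0.017 m and x of bottle in the frame of rack above -0.006 m and angle between bottle's own z axis and vertical below 0.06 rad and height (world z) of bottle below 0.004 m and linear speed of bottle below 0.01 m/s and distance of each of jar_a, jar_b, short_bottle, tin, bowl, scoop, carton from where it was at the start of the episode below 0.02 m); the robot touches nothing.
It fails at once if the bottle is tipped by more than 0.3 rad (angle between bottle's own z axis and vertical above 0.3 rad).
It fails at once if the bottle is lifted more than 12 mm off the counter (height (world z) of bottle above 0.012 m).
It fails at once if a jar or another bystander is moved by more than 20 mm (distance of any of jar_a, jar_b, short_bottle, tin, bowl, scoop, carton from where it was at the start of the episode above 0.02 m).
It also fails if it takes over 64 s, if anything falls off the work surface, if the arm or the gripper's body presses on something with over 40 N, if the wrist force passes 120 N, or if a joint passes its speed limit or range.

## Working session

There is one attempt and no reset: what is moved stays moved. The work goes in short steps, Python scripts to look and compute and a tool call to move; the robot and the scene stay as the last step left them, time stands still between calls to the robot, and variables do not carry over. Pictures are saved under pics/ and viewed, at most 10 in all, crops included, and the job is handed in when it is done.

Besides the shell and the picture viewer there is one more tool, called after "Call:" as name(argument=value, ...) on one line, values as JSON. move_arm: Moves the arm, as the interface text tells. Its arguments: {"type":"object","properties":{"deltas":{"type":"array","items":{"type":"number"}},"squeeze":{"type":"number"}},"required":["deltas"]}

```bash
mkdir -p pics
cat > h.py <<'E'
import numpy as np, cv2
from plant import robot
def world(cam,u,v,D):
    m=robot.camera_model(cam);K,R,t=map(np.array,(m["K"],m["R"],m["t"]))
    p=np.linalg.inv(K)@np.array([u,v,1.])*D
    return R.T@(p-t)
def cloud(cam,D):
    m=robot.camera_model(cam);K,R,t=map(np.array,(m["K"],m["R"],m["t"]))
    v,u=np.mgrid[0:480,0:640]
    P=np.stack([(u-K[0,2])/K[0,0]*D,(v-K[1,2])/K[1,1]*D,D],-1)
    W=(P-t.reshape(3))@R
    W[D<=0]=np.nan
    return W
def save(im,n): cv2.imwrite(f"pics/{n}.png",im[:,:,::-1])
E
python3 - <<'E'
from h import *
for c in("top","side"):
    im,D=robot.read_camera(c);save(im,c+"0");W=cloud(c,D);np.save(c+"W.npy",W)
    for l in("bottle","rack","spot","jar_a","short_bottle","tin","bowl","scoop","carton"):
        for d in robot.recognise(c,l)[:3]:
            u,v=np.round(d["uv"]).astype(int)
            print(c,l,u,v,round(d["confidence"],2),np.round(W[v,u],3))
E
```

```text
top bottle 319 308 0.93 [0.441 0.03  0.242]
top bottle 318 256 0.91 [0.544 0.032 0.178]
top bottle 273 303 0.79 [0.454 0.115 0.189]
top rack 229 237 0.78 [0.614 0.231 0.014]
top spot 237 245 0.59 [0.598 0.215 0.001]
top jar_a 226 284 0.96 [0.503 0.226 0.061]
top jar_a 252 209 0.77 [0.666 0.176 0.062]
top short_bottle 390 182 0.68 [ 0.719 -0.12   0.095]
top short_bottle 316 258 0.18 [0.544 0.036 0.155]
top tin 498 272 0.59 [ 0.526 -0.338  0.099]
top bowl 172 193 0.78 [0.716 0.366 0.011]
top scoop 463 217 0.78 [ 0.666 -0.3    0.001]
top carton 145 302 0.94 [0.461 0.379 0.103]
side bottle 336 236 0.84 [0.55  0.049 0.102]
side bottle 381 243 0.76 [0.446 0.044 0.122]
side bottle 298 220 0.67 [0.65  0.037 0.1  ]
side rack 309 392 0.61 [0.456 0.403 0.1  ]
side rack 282 313 0.57 [0.586 0.254 0.056]
side spot 292 306 0.44 [0.593 0.199 0.   ]
side jar_a 322 322 0.9 [0.501 0.241 0.057]
side jar_a 261 276 0.74 [0.671 0.188 0.058]
side short_bottle 292 187 0.73 [ 0.732 -0.096  0.06 ]
side tin 399 152 0.88 [ 0.515 -0.325  0.076]
side bowl 214 340 0.93 [0.705 0.345 0.007]
side scoop 283 314 0.7 [0.583 0.255 0.057]
side scoop 337 156 0.68 [ 0.699 -0.329 -0.002]
side scoop 338 235 0.63 [0.546 0.046 0.104]
side carton 307 394 0.68 [0.458 0.406 0.097]
side carton 292 304 0.18 [0.595 0.194 0.001]
```

View pics/top0.png

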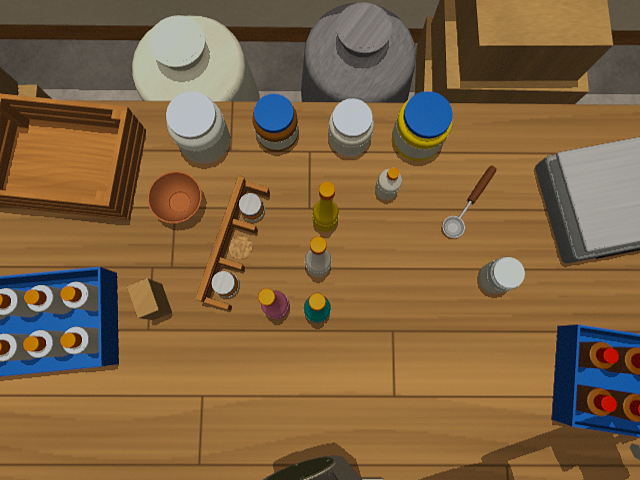

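View pics/side0.png

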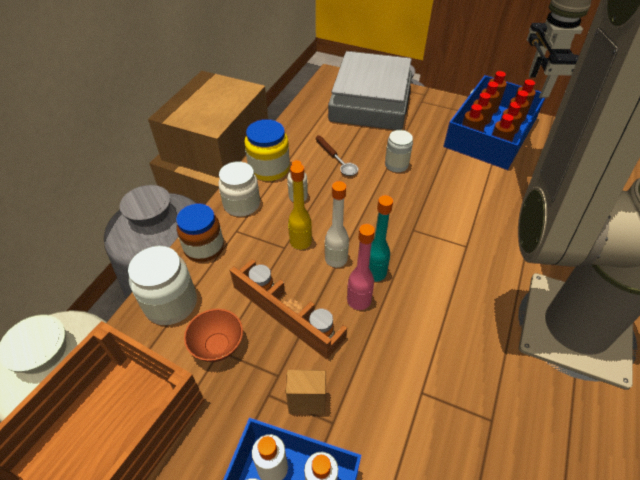

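Run:
```python
from h import *
from scipy.optimize import least_squares
Ws=np.load("sideW.npy");Wt=np.load("topW.npy")
P=np.concatenate([Ws.reshape(-1,3),Wt.reshape(-1,3)]);P=P[np.isfinite(P).all(1)]
def circ(c,r,z0,z1,rs=.05):
    for _ in range(4):
        m=(np.hypot(*(P[:,:2]-c).T)<rs)&(P[:,2]>z0)&(P[:,2]<z1);Q=P[m,:2]
        s=least_squares(lambda p:np.hypot(*(Q-p).T)-r,c,loss="soft_l1",f_scale=.002);c=s.x
    return np.round(c,4),m.sum(),round(float(np.median(abs(s.fun))),4)
for n,c in dict(white=(.544,.03),teal=(.44,.03),pink=(.455,.115),yellow=(.65,.02)).items():
    print(n,"body",circ(np.array(c),.028,.012,.072),"neck",circ(np.array(c),.012,.125,.2,.04), "cap", np.round(np.median(P[(np.hypot(*(P[:,:2]-c).T)<.05)&(P[:,2]>.238)],0),4))
for n,c in dict(ja=(.503,.228),jb=(.668,.178)).items(): print(n,circ(np.array(c),.0275,.01,.05))
# rail top
m=(abs(P[:,2]-.070)<.004)&(P[:,0]>.4)&(P[:,0]<.8)&(P[:,1]>.13)&(P[:,1]<.36);Q=P[m,:2]
r=cv2.minAreaRect(Q.astype(np.float32));print("rail",m.sum(),r)
m=(abs(P[:,2]-.045)<.003)&(P[:,0]>.4)&(P[:,0]<.8)&(P[:,1]>.12)&(P[:,1]<.36)
v=cv2.fitLine(Q.astype(np.float32),cv2.DIST_L1,0,.01,.01).ravel();print(v)
d=v[:2]*np.sign(v[0]); n=np.array([-d[1],d[0]]);n*=np.sign(n[1])
ml=Q.mean(0);D=P[m,:2]
print("normal x axis",n,"railmid n",np.median(Q@n),"along range",np.percentile(Q@d,[.5,99.5]))
S=D@d;h=np.histogram(S[(D@n)<np.median(Q@n)-.01],bins=np.arange(S.min(),S.max(),.004));print([(round(float(b),3),int(k)) for b,k in zip(h[1],h[0]) if k>3])
print(robot.read_state()["orientation"])
for c in("side","top"):
    m=robot.camera_model(c);print(c,np.round(-np.array(m["R"]).T@np.array(m["t"]),3))
```

```text
white body (array([0.555 , 0.0334]), np.int64(457), 0.0007) neck (array([0.5549, 0.0331]), np.int64(336), 0.0007) cap [0.5545 0.0341 0.242 ]
teal body (array([0.4536, 0.0348]), np.int64(304), 0.0007) neck (array([0.4536, 0.0346]), np.int64(291), 0.0007) cap [0.4536 0.0353 0.2418]
pink body (array([0.4613, 0.1233]), np.int64(442), 0.0006) neck (array([0.4612, 0.1231]), np.int64(323), 0.0005) cap [0.4617 0.1242 0.2418]
yellow body (array([0.6579, 0.0179]), np.int64(524), 0.0007) neck (array([0.6579, 0.0177]), np.int64(382), 0.0007) cap [0.6571 0.0184 0.242 ]
ja (array([0.5219, 0.2411]), np.int64(931), 0.0095)
jb (array([0.6565, 0.2056]), np.int64(947), 0.0082)
rail 1822 ((0.6188427805900574, 0.23779794573783875), (0.2267092913389206, 0.3572287857532501), 87.42256164550781)
[ 0.96237195 -0.2717356   0.6458672   0.23051234]
normal x axis [0.2717356  0.96237195] railmid n 0.3972618253307286 along range [0.35149942 0.69219986]
[(0.371, 21), (0.375, 67), (0.379, 85), (0.383, 59), (0.387, 7), (0.391, 4), (0.399, 10), (0.403, 10), (0.407, 5), (0.411, 5), (0.423, 4), (0.463, 54), (0.467, 68), (0.471, 62), (0.475, 16), (0.551, 29), (0.555, 68), (0.559, 56), (0.563, 44), (0.579, 8), (0.583, 12), (0.639, 6), (0.643, 59), (0.647, 58), (0.651, 60), (0.655, 12)]
[3.08359418e+00 6.00674812e-01 2.83243143e-05]
side [0.303 0.703 0.909]
top [0.382 0.033 1.136]
```

Run:
```python
from h import *
from scipy.optimize import minimize
Wt=np.load("topW.npy");Ws=np.load("sideW.npy")
P=np.concatenate([Ws.reshape(-1,3),Wt.reshape(-1,3)]);P=P[np.isfinite(P).all(1)]
n=np.array([.27,.963])
m=(abs(P[:,2]-.07)<.003)&(abs(P[:,:2]@n-.397)<.025)&(P[:,0]>.45)&(P[:,0]<.75);Q=P[m,:2]
for _ in range(4):
    v=cv2.fitLine(Q.astype(np.float32),cv2.DIST_L1,0,.001,.001).ravel()
    d=v[:2]*np.sign(v[0]);n=np.array([-d[1],d[0]]);Q=Q[abs((Q-v[2:])@n)<.009]
print(n,len(Q),np.percentile(Q@n,[1,10,50,90,99]),np.percentile(Q@d,[.5,99.5]))
m=(abs(P[:,2]-.045)<.003);D=P[m,:2];D=D[(D@n<np.percentile(Q@n,2)-.004)&(D@n>np.percentile(Q@n,2)-.06)]
S=D@d;cs=[]
for c in(.379,.469,.557,.647):
    a=S[abs(S-c)<.012];cs.append(np.median(a))
print(np.round(cs,4),np.percentile(D@n,[1,5]))
near=np.percentile(Q@n,2);c=np.mean(cs)
print("rail near",near,"home",n*(near-.028)+d*c)
# spot pixels in top: cork on counter inside bay
im=cv2.imread("pics/top0.png");z=(abs(Wt[:,:,2])<.004)
E=Wt[:,:,:2]-(n*(near-.028)+d*c);k=z&(np.hypot(E[...,0],E[...,1])<.05)
hsv=cv2.cvtColor(im,cv2.COLOR_BGR2HSV);
b=np.array([hsv[232:262:6,x].tolist() for x in (236,240,244,270)]);print(b.tolist())
for nm,c0 in dict(ja=(.503,.230),jb=(.668,.178)).items():
    t=P[(np.hypot(*(P[:,:2]-c0).T)<.05)&(abs(P[:,2]-.058)<.004)];
    print(nm,len(t),(t[:,:2].min(0)+t[:,:2].max(0))/2,np.median(t[:,:2],0))
```

```text
[0.2879637 0.9576413] 1524 [0.3980825  0.39983731 0.40563184 0.41132904 0.41306216] [0.36839927 0.64728064]
[0.3734 0.463  0.5526 0.6425] [0.34324058 0.34704972]
rail near 0.3982961605682538 home [0.59298464 0.20836413]
[[[16, 155, 153], [16, 146, 161], [16, 143, 171], [17, 145, 169], [16, 150, 148]], [[16, 149, 140], [17, 142, 182], [17, 144, 158], [16, 148, 158], [16, 141, 174]], [[17, 177, 85], [17, 138, 192], [16, 141, 184], [16, 149, 149], [16, 149, 168]], [[16, 162, 153], [16, 157, 149], [16, 158, 147], [17, 158, 140], [16, 156, 155]]]
ja 865 [0.51292002 0.24422902] [0.50743699 0.23657397]
jb 733 [0.67650264 0.19285176] [0.67883499 0.18462898]
```

```bash
cat >> h.py <<'E'
from scipy.spatial.transform import Rotation as Ro
H=np.array([.593,.2084,0]);N=np.array([.288,.9577,0]);Dd=np.array([.9577,-.288,0]);A=np.radians(14)
def target(n,d,ztip):  # n,d of leading finger's outer tip edge; ztip centre
    z=np.array([0,0,-1])*np.cos(A)+N*np.sin(A); z/=np.linalg.norm(z)
    y=N*np.cos(A)+np.array([0,0,1])*np.sin(A); y/=np.linalg.norm(y)
    R=np.stack([np.cross(y,z),y,z],1)
    tip=H+N*(n-.064*np.cos(A))+Dd*d; tip[2]=ztip
    return tip-.011*z,R
def delta(n,d,ztip):
    s=robot.read_state();R0=Ro.from_rotvec(s["orientation"]).as_matrix()
    p,R=target(n,d,ztip)
    return np.round(R0.T@(p-s["tool_pos"]),4),np.round(Ro.from_matrix(R0.T@R).as_rotvec(),4)
def where():
    s=robot.read_state();R=Ro.from_rotvec(s["orientation"]).as_matrix()
    L=np.array(s["tool_pos"])+R[:,2]*.011+.064*R[:,1]
    T=np.array(s["tool_pos"])+R[:,2]*.011-.064*R[:,1]
    return "t %.2f lead n %.4f d %.4f z %.4f trail z %.4f F "%(s["t"],(L-H)@N,(L-H)@Dd,L[2],T[2])+str(np.round(s["force"],1))+" open %.3f"%s["opening"]
E
python3 -c "
from h import *
print(where());print(delta(-.255,-.014,.29)); print(target(-.255,-.014,.29)[0])"
```

```text
t 1.00 lead n -0.8880 d -0.0919 z 0.2187 trail z 0.2187 F [-0.2 -0.3 -0.4] open 0.093
(array([ 0.4166, -0.3301, -0.071 ]), array([-0.1058,  0.3008, -2.4493]))
[ 0.4875013  -0.09380221  0.30067321]
```

Call:
move_arm(deltas=[0.417, -0.33, -0.071, -0.1058, 0.3008, -2.4493, 1, 0.417, -0.33, -0.071, -0.1058, 0.3008, -2.4493, 1, 0.417, -0.33, -0.071, -0.1058, 0.3008, -2.4493, 1, 0.417, -0.33, -0.071, -0.1058, 0.3008, -2.4493, 1, 0.417, -0.33, -0.071, -0.1058, 0.3008, -2.4493, 1, 0.417, -0.33, -0.071, -0.1058, 0.3008, -2.4493, 1, 0.417, -0.33, -0.071, -0.1058, 0.3008, -2.4493, 1, 0.417, -0.33, -0.071, -0.1058, 0.3008, -2.4493, 1, 0.417, -0.33, -0.071, -0.1058, 0.3008, -2.4493, 1, 0.417, -0.33, -0.071, -0.1058, 0.3008, -2.4493, 1, 0.417, -0.33, -0.071, -0.1058, 0.3008, -2.4493, 1, 0.417, -0.33, -0.071, -0.1058, 0.3008, -2.4493, 1])

```text
t: 2.5
tool_pos: [0.4879, -0.0935, 0.3008]
orientation: [0.774, 2.988, 0.359]
force: [-0.5, 0.1, -0.0]
opening: 0.0928
gripper_force: 0.0
```

```bash
python3 -c "
from h import *
print(where());print(delta(-.255,-.014,.29));print(np.round(robot.read_state()['q'],2))"
```

```text
t 2.50 lead n -0.2561 d 0.0000 z 0.3048 trail z 0.2753 F [-0.5  0.1 -0. ] open 0.093
(array([ 0.0002, -0.0004,  0.    ]), array([-0.0091,  0.0263, -0.2115]))
[-0.47 -0.2   1.7   0.23  1.65 -1.51]
```

Call:
move_arm(deltas=[0, 0, 0, -0.0091, 0.0263, -0.2115, 1, 0, 0, 0, -0.0091, 0.0263, -0.2115, 1, 0, 0, 0, -0.0091, 0.0263, -0.2115, 1])

```text
t: 2.88
tool_pos: [0.4879, -0.0938, 0.3006]
orientation: [0.464, 3.049, 0.374]
force: [-0.3, 1.0, -0.5]
opening: 0.0929
gripper_force: 0.0
```

```bash
python3 -c "
from h import *
print(where());print(delta(-.255,-.014,.03));print(delta(-.215,-.014,.019))"
```

```text
t 2.88 lead n -0.2549 d -0.0130 z 0.3054 trail z 0.2745 F [-0.3  1.  -0.5] open 0.093
(array([-1.000e-04, -6.290e-02,  2.522e-01]), array([-0.0005,  0.0007, -0.0101]))
(array([ 0.0003, -0.0268,  0.2726]), array([-0.0005,  0.0007, -0.0101]))
```

Call:
move_arm(deltas=[0, -0.013, 0.05, 0, 0, -0.01, 1, 0, -0.025, 0.1, 0, 0, -0.01, 1, 0, -0.038, 0.15, 0, 0, -0.01, 1, 0, -0.05, 0.2, 0, 0, -0.01, 1, 0, -0.063, 0.252, 0, 0, -0.01, 1, 0, -0.063, 0.252, 0, 0, -0.01, 1, 0, -0.063, 0.252, 0, 0, -0.01, 1])

```text
t: 3.75
tool_pos: [0.4886, -0.0943, 0.0429]
orientation: [0.445, 3.049, 0.373]
force: [1.3, -0.2, 0.5]
opening: 0.0931
gripper_force: 0.0
```

Run:
```python
from h import *
print(where());print(delta(-.215,-.014,.019))
im,_=robot.read_camera("side");save(cv2.resize(im[100:400,200:600],(800,600)),"s1")
```

```text
t 3.75 lead n -0.2551 d -0.0129 z 0.0477 trail z 0.0168 F [ 1.3 -0.2  0.5] open 0.093
(array([0.0012, 0.0357, 0.0225]), array([-0.0004,  0.0024,  0.0026]))
```

View pics/s1.png

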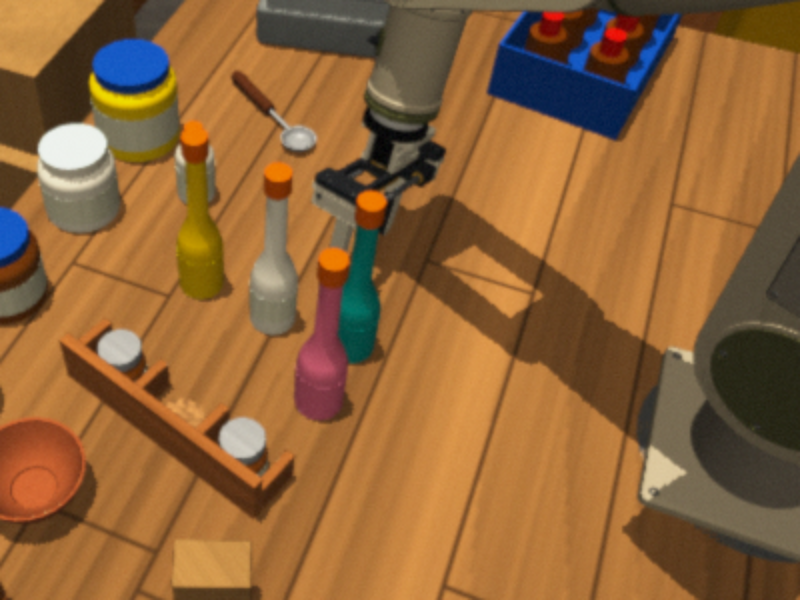

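The picture shows the open gripper behind the white bottle (finger at about 340,235 in the crop), with clear space to teal (360,300), yellow (200,250) and the bottle (280,290). Next is lowering and approaching.

Call:
move_arm(deltas=[0.001, 0.015, 0.015, 0, 0.0024, 0.0026, 1, 0.001, 0.027, 0.0235, 0, 0.0024, 0.0026, 1, 0.001, 0.0357, 0.0225, 0, 0.0024, 0.0026, 1, 0.001, 0.0357, 0.0225, 0, 0.0024, 0.0026, 1, 0.001, 0.0357, 0.0225, 0, 0.0024, 0.0026, 1])

```text
t: 4.42
tool_pos: [0.4982, -0.0553, 0.028]
orientation: [0.447, 3.052, 0.374]
force: [-0.2, 0.6, 0.2]
opening: 0.093
gripper_force: 0.0
```

Run:
```python
from h import *
print(where());print(delta(-.207,-.014,.019),delta(-.15,-.0095,.019))
```

```text
t 4.42 lead n -0.2150 d -0.0149 z 0.0328 trail z 0.0019 F [-0.2  0.6  0.2] open 0.093
(array([-0.0008,  0.0082,  0.0003]), array([-0.0005, -0.0015,  0.0013])) (array([-0.0054,  0.0635,  0.014 ]), array([-0.0005, -0.0015,  0.0013]))
```

Call:
move_arm(deltas=[-0.0005, 0.004, 0.0005, 0, 0, 0, 1, -0.001, 0.008, 0.001, 0, 0, 0, 1, -0.001, 0.012, 0.002, 0, 0, 0, 1, -0.0015, 0.016, 0.003, 0, 0, 0, 1, -0.002, 0.02, 0.0035, 0, 0, 0, 1, -0.0025, 0.025, 0.005, 0, 0, 0, 1, -0.003, 0.03, 0.006, 0, 0, 0, 1, -0.003, 0.035, 0.007, 0, 0, 0, 1, -0.0035, 0.04, 0.008, 0, 0, 0, 1, -0.004, 0.045, 0.0095, 0, 0, 0, 1, -0.004, 0.045, 0.0095, 0, 0, 0, 1])

```text
t: 5.8
tool_pos: [0.5152, -0.0118, 0.0293]
orientation: [0.447, 3.053, 0.375]
force: [-0.7, -1.3, -0.1]
opening: 0.0931
gripper_force: 0.4
```

```bash
cat >> h.py <<'E'
def bottle(nm):
    W=[];
    for c in("side","top"):
        im,D=robot.read_camera(c);w=cloud(c,D);W.append(w.reshape(-1,3))
        if c=="side": save(cv2.resize(im[100:400,200:600],(800,600)),nm)
    P=np.concatenate(W);P=P[np.isfinite(P).all(1)];E=P-H;n=E@N;d=E@Dd
    from scipy.optimize import least_squares
    r=[]
    for z0,z1,rad in((.012,.07,.028),(.13,.2,.012)):
        c=np.array([W0(),-.008])
        for _ in range(5):
            k=(np.hypot(n-c[0],d-c[1])<rad+.012)&(P[:,2]>z0)&(P[:,2]<z1)
            c=least_squares(lambda q:np.hypot(n[k]-q[0],d[k]-q[1])-rad,c,loss="soft_l1",f_scale=.002).x
        r.append((np.round(c,4),int(k.sum())))
    return r
def W0():
    s=robot.read_state();R=Ro.from_rotvec(s["orientation"]).as_matrix()
    return (np.array(s["tool_pos"])+R[:,2]*.011+.064*R[:,1]-H)@N+.028
E
python3 - <<'E'
from h import *
print(where());print(bottle("s2"));print(delta(-.1,-.004,.02),delta(-.028,0,.02))
E
```

```text
t 5.80 lead n -0.1685 d -0.0112 z 0.0341 trail z 0.0031 F [-0.7 -1.3 -0.1] open 0.093
[(array([-0.1361, -0.0265]), 278), (array([-0.1553,  0.0203]), 473)]
(array([-0.0072,  0.0671,  0.0152]), array([-0.   , -0.002,  0.001])) (array([-0.0114,  0.1369,  0.0326]), array([-0.   , -0.002,  0.001]))
```

View pics/s2.png

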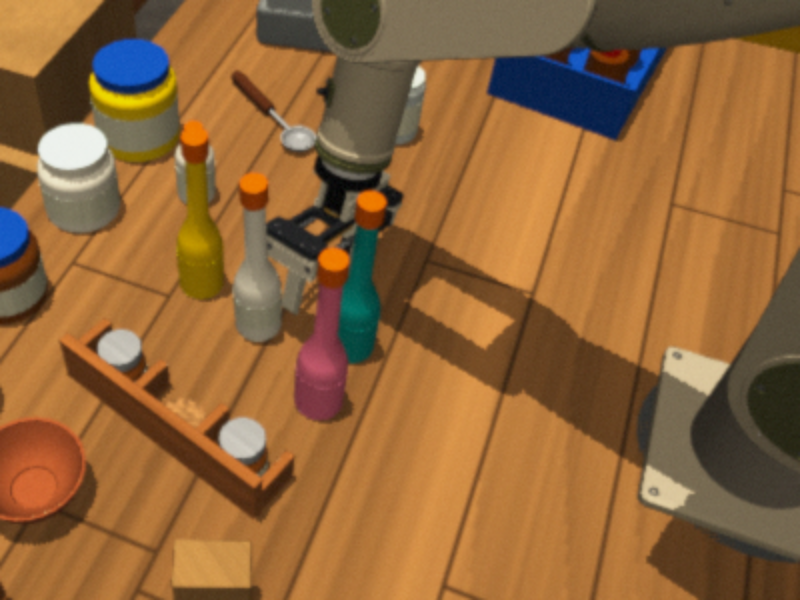

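The bottle stands upright and has moved (body about 258,300; cap 254,190), with the finger at its right side. My fits caught gripper points, so I'll locate it by the orange cap instead.

```bash
cat >> h.py <<'E'
from scipy.optimize import least_squares
def cap(g=None,nm=None):
    g=np.array(g if g is not None else [W0(),-.008])
    for c in("side","top"):
        im,D=robot.read_camera(c);W=cloud(c,D);h=cv2.cvtColor(im,cv2.COLOR_RGB2HSV)
        if nm and c=="side": save(cv2.resize(im[100:400,200:600],(800,600)),nm)
        E=W-H;n=E@N;d=E@Dd
        k=(np.hypot(n-g[0],d-g[1])<.04)&(W[...,2]>.2)&(W[...,2]<.25)&(h[...,0]<16)&(h[...,1]>170)
        q=least_squares(lambda q:np.minimum(0,.015-np.hypot(n[k]-q[0],d[k]-q[1])),[n[k].mean(),d[k].mean()]).x if c=="top" else least_squares(lambda q:np.hypot(n[k&(W[...,2]<.236)]-q[0],d[k&(W[...,2]<.236)]-q[1])-.015,[n[k].mean()-.005,d[k].mean()]).x
        print(c,k.sum(),"fit",np.round(q,4),"mean",np.round([n[k].mean(),d[k].mean()],4),"top z %.4f"%np.nanmax(W[...,2][k]))
E
python3 -c "
from h import *
cap()"
```

```text
side 174 fit [-0.1511  0.0223] mean [-0.1438  0.0156] top z 0.2458
top 40 fit [-0.1509  0.0206] mean [-0.1567  0.0128] top z 0.2406
```

```bash
cat >> h.py <<'E'
B0=np.array([-.151,.0212])
def line(s,ztip=.0195,off=0):  # s: distance of bottle centre before home, travelling B0->home
    global N,Dd
    a=-B0/np.linalg.norm(B0);N0,D0=N,Dd
    U=N0*a[0]+D0*a[1];V=np.array([U[1],-U[0],0])
    N,Dd=U,V
    r=delta(-s-.0285,off,ztip);N,Dd=N0,D0
    return r
E
python3 -c "
from h import *
print(where());print(line(.18));print(line(.158))"
```

```text
t 6.00 lead n -0.1690 d -0.0112 z 0.0340 trail z 0.0031 F [-0.3  0.1 -0. ] open 0.093
(array([-0.0491, -0.0356, -0.0099]), array([ 1.000e-04,  3.180e-02, -1.346e-01]))
(array([-0.0461, -0.0145, -0.0047]), array([ 1.000e-04,  3.180e-02, -1.346e-01]))
```

Call:
move_arm(deltas=[0, -0.012, -0.004, 0, 0, 0, 1, 0, -0.024, -0.008, 0, 0, 0, 1, 0, -0.036, -0.011, 0, 0, 0, 1, -0.012, -0.0356, -0.011, 0, 0.008, -0.034, 1, -0.025, -0.0356, -0.011, 0, 0.016, -0.067, 1, -0.037, -0.0356, -0.011, 0, 0.024, -0.1, 1, -0.0491, -0.0356, -0.0105, 0, 0.0318, -0.1346, 1, -0.0491, -0.0356, -0.0105, 0, 0.0318, -0.1346, 1, -0.0491, -0.0356, -0.0105, 0, 0.0318, -0.1346, 1])

```text
t: 7.12
tool_pos: [0.5508, -0.0621, 0.0306]
orientation: [0.238, 3.091, 0.38]
force: [-0.0, 0.0, 0.5]
opening: 0.0928
gripper_force: 0.0
```

```bash
python3 -c "
from h import *
print(where());cap((-.151,.021),'s3');print(line(.152));print(line(.12))"
```

```text
t 7.12 lead n -0.2071 d 0.0286 z 0.0354 trail z 0.0044 F [-0.   0.   0.5] open 0.093
side 182 fit [-0.1598  0.0199] mean [-0.1533  0.0148] top z 0.2445
top 37 fit [-0.1617  0.0219] mean [-0.1639  0.0117] top z 0.2416
(array([-0.0006,  0.0273,  0.0073]), array([-0.    , -0.0004, -0.0007]))
(array([-0.0006,  0.0584,  0.0151]), array([-0.    , -0.0004, -0.0007]))
```

View pics/s3.png

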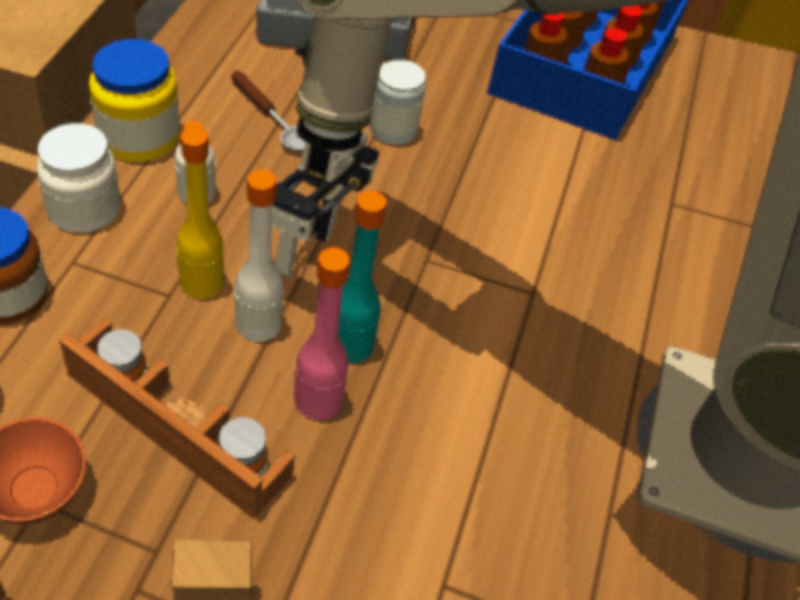

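The picture shows the bottle upright (body 259,300), gripper finger (290,250) behind it. Earlier it had leaned slightly against the gripper's body because I had its sideways offset wrong in sign. It is now lined up for the push.

Call:
move_arm(deltas=[-0.0006, 0.006, 0.0025, 0, 0, 0, 1, -0.0006, 0.012, 0.004, 0, 0, 0, 1, -0.0006, 0.017, 0.005, 0, 0, 0, 1, -0.0006, 0.021, 0.006, 0, 0, 0, 1, -0.0006, 0.025, 0.007, 0, 0, 0, 1, -0.0006, 0.03, 0.008, 0, 0, 0, 1, -0.0006, 0.035, 0.0095, 0, 0, 0, 1, -0.0006, 0.04, 0.0105, 0, 0, 0, 1, -0.0006, 0.045, 0.012, 0, 0, 0, 1, -0.0006, 0.05, 0.013, 0, 0, 0, 1, -0.0006, 0.05, 0.013, 0, 0, 0, 1])

```text
t: 8.6
tool_pos: [0.5598, -0.0103, 0.0302]
orientation: [0.235, 3.091, 0.38]
force: [0.4, -1.5, -0.8]
opening: 0.0932
gripper_force: 0.6
```

```bash
python3 -c "
from h import *
print(where());cap((-.13,.017));print(line(.06),line(0))"
```

```text
t 8.60 lead n -0.1549 d 0.0221 z 0.0350 trail z 0.0041 F [ 0.4 -1.5 -0.8] open 0.093
side 183 fit [-0.1319  0.0175] mean [-0.1256  0.0119] top z 0.2449
top 36 fit [-0.1326  0.0176] mean [-0.1381  0.0094] top z 0.2415
(array([0.0004, 0.0661, 0.0165]), array([ 0.0003, -0.0003,  0.0003])) (array([0.0004, 0.1243, 0.0311]), array([ 0.0003, -0.0003,  0.0003]))
```

Call:
move_arm(deltas=[0, 0.005, 0.001, 0, 0, 0, 1, 0, 0.01, 0.002, 0, 0, 0, 1, 0, 0.016, 0.0035, 0, 0, 0, 1, 0, 0.022, 0.005, 0, 0, 0, 1, 0, 0.028, 0.0065, 0, 0, 0, 1, 0, 0.034, 0.0085, 0, 0, 0, 1, 0, 0.04, 0.01, 0, 0, 0, 1, 0, 0.046, 0.0115, 0, 0, 0, 1, 0, 0.052, 0.013, 0, 0, 0, 1, 0, 0.057, 0.0143, 0, 0, 0, 1, 0, 0.061, 0.0153, 0, 0, 0, 1, 0, 0.061, 0.0153, 0, 0, 0, 1])

```text
t: 10.2
tool_pos: [0.5694, 0.0517, 0.0302]
orientation: [0.236, 3.091, 0.38]
force: [1.0, 0.3, 0.4]
opening: 0.0932
gripper_force: 0.1
```

```bash
python3 -c "
from h import *
print(where());cap((-.072,.009),'s4');print(line(.03),line(0))"
```

```text
t 10.20 lead n -0.0927 d 0.0135 z 0.0350 trail z 0.0040 F [1.  0.3 0.4] open 0.093
side 181 fit [-0.0701  0.0101] mean [-0.0651  0.0028] top z 0.2455
top 58 fit [-0.0699  0.0104] mean [-0.0759  0.0053] top z 0.2438
(array([0.0004, 0.0343, 0.0085]), array([ 0.0004, -0.0004,  0.0001])) (array([0.0004, 0.0634, 0.0158]), array([ 0.0004, -0.0004,  0.0001]))
```

View pics/s4.png

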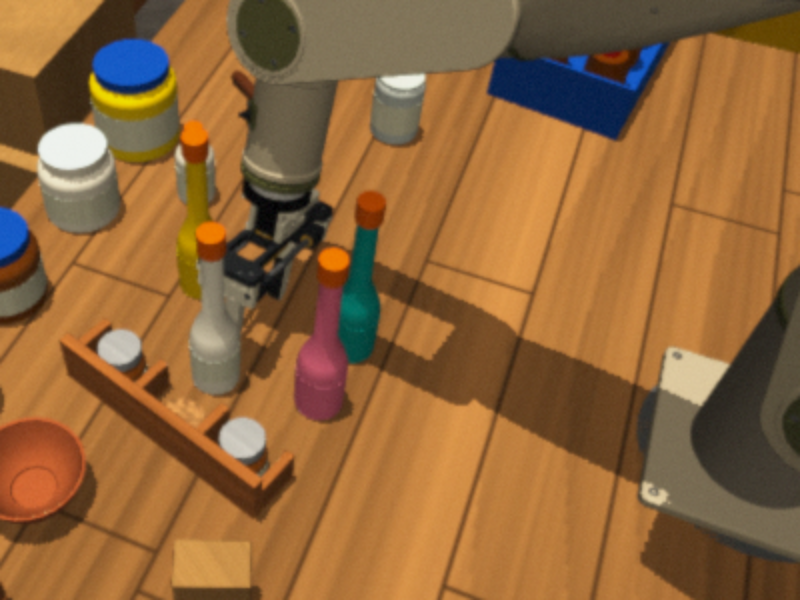

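The bottle is upright at the bay mouth (body 215,350), neighbours are undisturbed, and it is nearly centred. I'll keep pushing.

Call:
move_arm(deltas=[0, 0.005, 0.001, 0, 0, 0, 1, 0, 0.01, 0.002, 0, 0, 0, 1, 0, 0.015, 0.0035, 0, 0, 0, 1, 0, 0.02, 0.005, 0, 0, 0, 1, 0, 0.025, 0.006, 0, 0, 0, 1, 0, 0.03, 0.0075, 0, 0, 0, 1, 0, 0.035, 0.0087, 0, 0, 0, 1, 0, 0.04, 0.01, 0, 0, 0, 1, 0, 0.044, 0.011, 0, 0, 0, 1, 0, 0.048, 0.012, 0, 0, 0, 1, 0, 0.052, 0.013, 0, 0, 0, 1, 0, 0.052, 0.013, 0, 0, 0, 1])

```text
t: 11.8
tool_pos: [0.5775, 0.1047, 0.0301]
orientation: [0.236, 3.091, 0.38]
force: [0.3, -1.3, 0.1]
opening: 0.0932
gripper_force: 0.2
```

```bash
python3 -c "
from h import *
print(where());cap((-.018,.004));print(line(0))"
```

```text
t 11.80 lead n -0.0397 d 0.0060 z 0.0349 trail z 0.0040 F [ 0.3 -1.3  0.1] open 0.093
side 190 fit [-0.0171  0.0024] mean [-0.0112 -0.0036] top z 0.2444
top 59 fit [-0.0172  0.0033] mean [-0.0256 -0.0021] top z 0.2443
(array([0.0004, 0.0114, 0.0028]), array([ 0.0003, -0.0003,  0.0002]))
```

Call:
move_arm(deltas=[0, 0.003, 0.0008, 0, 0, 0, 1, 0, 0.006, 0.0015, 0, 0, 0, 1, 0, 0.009, 0.0022, 0, 0, 0, 1, 0, 0.012, 0.003, 0, 0, 0, 1, 0, 0.014, 0.0035, 0, 0, 0, 1, 0, 0.0145, 0.0036, 0, 0, 0, 1, 0, 0.0145, 0.0036, 0, 0, 0, 1])

```text
t: 12.78
tool_pos: [0.5798, 0.1191, 0.0301]
orientation: [0.236, 3.091, 0.379]
force: [-0.2, -2.4, 0.3]
opening: 0.0927
gripper_force: 1.0
```

Call:
move_arm(deltas=[0, 0.001, 0.0002, 0, 0, 0, 1, 0, 0.0015, 0.0004, 0, 0, 0, 1])

```text
t: 13.02
tool_pos: [0.5801, 0.1205, 0.0302]
orientation: [0.236, 3.091, 0.379]
force: [0.1, -3.0, 1.2]
opening: 0.0929
gripper_force: 1.5
```

```bash
python3 -c "
from h import *
print(where());cap((-.002,.002),'s5')"
```

```text
t 13.03 lead n -0.0238 d 0.0039 z 0.0350 trail z 0.0040 F [ 0.1 -3.   1.2] open 0.093
side 216 fit [-0.0011  0.0008] mean [ 0.004  -0.0048] top z 0.2450
top 60 fit [-0.001  0.001] mean [-0.0097 -0.0037] top z 0.2435
```

Still sliding at about 3 N, so I'll advance in small steps until the force rises at the rail.

Call:
move_arm(deltas=[0, 0.001, 0.0002, 0, 0, 0, 1, 0, 0.001, 0.0002, 0, 0, 0, 1])

```text
t: 13.38
tool_pos: [0.5802, 0.1214, 0.0301]
orientation: [0.236, 3.091, 0.379]
force: [-0.5, -3.5, 0.7]
opening: 0.0931
gripper_force: 1.9
```

Call:
move_arm(deltas=[0, 0.001, 0.0002, 0, 0, 0, 1, 0, 0.001, 0.0002, 0, 0, 0, 1])

```text
t: 13.62
tool_pos: [0.5803, 0.1217, 0.0302]
orientation: [0.236, 3.091, 0.377]
force: [-1.7, -7.2, 2.2]
opening: 0.0927
gripper_force: 4.2
```

```bash
python3 -c "
from h import *
print(where());cap((0,.001))"
```

```text
t 13.62 lead n -0.0226 d 0.0038 z 0.0349 trail z 0.0041 F [-1.7 -7.2  2.2] open 0.093
side 211 fit [-0.0002  0.0004] mean [ 0.0046 -0.0051] top z 0.2469
top 55 fit [-0.0017  0.0011] mean [-0.01   -0.0041] top z 0.2409
```

Force jumped to 7 N with the bottle at home, so it is against the rail. I'll back off along the same line, then raise the arm.

Call:
move_arm(deltas=[0, -0.005, -0.0015, 0, 0, 0, 1, 0, -0.015, -0.004, 0, 0, 0, 1, 0, -0.03, -0.008, 0, 0, 0, 1, 0, -0.05, -0.013, 0, 0, 0, 1, 0, -0.07, -0.018, 0, 0, 0, 1, 0, -0.095, -0.0245, 0, 0, 0, 1, 0, -0.12, -0.031, 0, 0, 0, 1, 0, -0.15, -0.039, 0, 0, 0, 1, 0, -0.18, -0.047, 0, 0, 0, 1, 0, -0.18, -0.047, 0, 0, 0, 1])

```text
t: 14.98
tool_pos: [0.5518, -0.0643, 0.0325]
orientation: [0.241, 3.09, 0.378]
force: [0.8, 0.3, -0.2]
opening: 0.0927
gripper_force: 0.0
```

Run:
```python
from h import *
print(where());cap((0,.001),"s6")
Ws=[robot.read_camera(c) for c in("side","top")]
P=np.concatenate([cloud(c,w[1]).reshape(-1,3) for c,w in zip(("side","top"),Ws)]);P=P[np.isfinite(P).all(1)];E=P-H;n=E@N;d=E@Dd
for z0,z1,r in((.08,.118,None),(.13,.2,.012)):
    if r:
        k=(np.hypot(n,d)<.03)&(P[:,2]>z0)&(P[:,2]<z1)
        print("neck",least_squares(lambda q:np.hypot(n[k]-q[0],d[k]-q[1])-r,[0,0],loss="soft_l1",f_scale=.002).x)
    else:
        k=(np.hypot(n,d)<.035)&(P[:,2]>z0)&(P[:,2]<z1);R=.028-(P[k,2]-.075)/.045*.0155
        print("shoulder",least_squares(lambda q:np.hypot(n[k]-q[0],d[k]-q[1])-R,[0,0],loss="soft_l1",f_scale=.002).x)
```

```text
t 14.97 lead n -0.2088 d 0.0303 z 0.0373 trail z 0.0064 F [ 0.8  0.3 -0.2] open 0.093
side 200 fit [-0.0006  0.0005] mean [ 0.005  -0.0053] top z 0.2450
top 57 fit [-0.0011  0.0012] mean [-0.0098 -0.0039] top z 0.2434
shoulder [4.31852334e-05 4.43140545e-04]
neck [2.34288067e-05 6.53199771e-04]
```

View pics/s6.png

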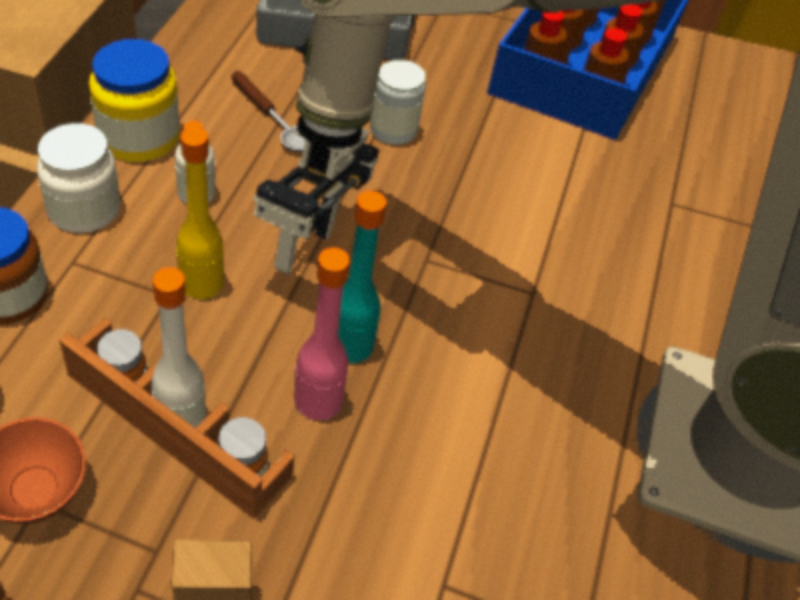

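The bottle stands upright in the middle bay against the rail (body 180,385; cap 170,288), everything else is in place, and the gripper is free. Handing in.

```bash
python3 -c "
from plant import robot
print(robot.close_job())"
```

```text
the job is handed in; nothing more can be done
None
```

The tall bottle now stands upright in the middle bay, measured within about 1 mm of home against the rail. The robot is clear, the other goods look unmoved in the last picture, and the job is handed in; no verdict came back.

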